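Rest a fragile lens on the suction cup and half-open the vacuum valve

TASK

Pick up the larger of the two ring-mounted lenses without pinching it hard (no more than 40 N), keep it level, and set it down softly, convex side up, centred on the sprung suction cup of the vacuum fixture so that it covers the whole cup; never drop it or press it down hard. Once it lies there, turn the fixture's ball-valve lever to half open (45 degrees) and let go. Leave the smaller lens and the roll of tape where they are.

Things in the scene. Friction and masses are not known exactly. Their poses are not given: they have to be found in the camera images.
- lens: the larger lens: flat round disc, 60 mm across, of white-backed glass in a thin bright aluminium ring (all pale); ring 16 mm high with upright sides, the glass bulges 4 mm above it; 70 to 120 g. Lies flat on the bench, convex side up. Origin: centre of the flat underside; z up. Fragile: bears a pinch of 40 N per finger and 15 N against the cup; pinch it across its diameter with the fingertips.
- lens_small: the smaller lens of the same make, 42 mm across, ring 14 mm high (18 mm with the glass); not wanted, leave it alone. Origin: centre of its underside.
- elec_tape: black roll of tape lying flat, 65 mm across, 19 mm high; a bystander to leave alone. Origin: centre of its underside. It and the two lenses lie apart in three spots that are exchanged at random.
- rig: the vacuum fixture, fixed to the bench: grey base plate 130 mm (x) by 310 mm (y), 12 mm thick; in a row on it: suction cup at y = -95 mm, small gauge lying face up at y = -15 mm (top 51 mm high), brass ball valve at y = +60 mm, ejector block at y = +133 mm (44 mm high, with a silencer out to +x). Origin: centre of the base plate's underside; z up.
- cup_top (a point): centre of the flat top of the round black rubber suction cup, 40 mm across, 58 mm above the bench, smaller than the lens. The cup sits on a vertical spring: 6 mm of travel at 0.7 N per mm, then a hard stop; under the lens's own weight it sinks 1 to 2 mm. z up. The point moves with the cup.
- valve (a joint): angle of the ball valve's lever (rad): 0 closed, lever along the fixture's -x; 1.571 fully open, lever along the fixture's +y, away from the cup; grows clockwise seen from above; 0.785 is half open. Marks on the steel disc under the lever show closed, half and open. Starts between 0 and 0.3. Friction 0.25 N m (about 4 N at the grip point); it stays where it is left.
- valve_grip (a point): the middle of the black rubber sleeve on the lever, 68 mm out from the valve's axis and 74 mm above the bench; the sleeve is 62 mm long, 13 mm wide and 16 mm high, with free space under it. Pinch it across its width from above. The point moves with the lever; z up.
- valve_axis (a point): point on the valve's upright turning axis at the height of the lever's sleeve (74 mm above the bench), above fixture x = 0, y = +60 mm. z up.

How it is judged:
On the way, in this order (a step that is already met when the one before it is completed fails the run):
1. the larger lens lies at rest on the suction cup, centred within 10 mm and released, with the valve still less than 0.5 rad open (horizontal distance between lens and cup_top below 0.01 m and z of lens in the frame of cup_top between -0.004 and 0.004 m and angle between lens's own z axis and vertical below 0.12 rad and contact force between lens and the fingers below 0.05 N and linear speed of lens below 0.02 m/s and value of joint valve below 0.5 rad), for 0.2 s.
2. the valve is half open (0.785 rad, within 0.14 rad) with the lens still in its place (horizontal distance between lens and cup_top below 0.01 m and z of lens in the frame of cup_top between -0.004 and 0.004 m and angle between lens's own z axis and vertical below 0.12 rad and value of joint valve between 0.645 and 0.925 rad), for 0.2 s.
At the end, for the whole second after the job is handed in: The larger lens lies flat (7 degrees), convex side up, on the cup, centred within 10 mm, at rest and released; the valve is at 0.785 rad within 0.14; the lens was never over-pinched, pressed hard or tipped, and the small lens and tape roll lie within 30 mm of their start (all of step 2 and contact force between lens and the fingers below 0.05 N and linear speed of lens below 0.02 m/s and velocity of joint valve between -0.05 and 0.05 rad/s); the robot touches nothing.
It fails at once if the larger lens was dropped: fell faster than 0.4 m/s (8 mm) out of the fingers (contact force between lens and the fingers below 0.05 N and linear speed of lens above 0.4 m/s).
It fails at once if the larger lens was pinched with more than 47 N per finger (95 N, both fingers summed) (contact force between lens and the fingers above 95 N).
It fails at once if the larger lens was pressed or dropped on the cup with more than 15 N (contact force between lens and cup above 15 N).
It fails at once if the larger lens was tipped more than 34 degrees (angle between lens's own z axis and vertical above 0.6 rad).
It fails at once if the smaller lens or the tape roll was moved more than 30 mm (distance of any of lens_small, elec_tape from where it was at the start of the episode above 0.03 m).
It also fails if it takes over 51 s, if anything falls off the work surface, if the arm or the gripper's body presses on something with over 40 N, if the wrist force passes 120 N, or if a joint passes its speed limit or range.

ROBOT

A 7-joint arm with a two-finger parallel gripper is mounted at the origin on a cart in front of the work surface, level with it; the furniture and walls round the work are solid. World frame = base frame: x ahead of the robot, y to its left, z up, the work surface at z = 0. Lengths are in m, angles in rad, forces in N, time in s.
With the tool pointing down it reaches from about 0.4 to 0.85 m from the base axis. Payload 10.4 kg.
Tool frame: the origin (TCP) lies on the centre line of the jaws, within the pads' length; the fingertips stand 17 mm ahead of it and the grasp point (between the pads) lies 2 mm behind it; z points along the fingers, y is the line along which they close (so a half turn about z gives the same grasp; the last joint's range is limited). The gripper opens to 85 mm and grips with 20 to 120 N. Pads are 22 mm wide; open, the fingers measure 114 mm over their backs; the gripper's body (76 mm by 85 mm) begins 54 mm behind the grasp point. The pads swing forward as they close: fully open they stand 13 mm farther back than shut.
Start: joints at [-1.166, 0.332, -0.065, 1.46, 0.022, 1.35, -0.088], TCP at [0.259, 0.569, 0.248] pointing down, gripper open.
Joint ranges: [-2.6, 2.6], [-0.5, 2.12], [-1.47, 1.34], [0.16, 2.42], [-1.27, 4.41], [0.06, 2.06], [-2.6, 2.6]. Speed limits (rad/s): [2.22, 2.22, 2.79, 2.79, 3.14, 3.14, 3.14].

INTERFACE

Orientations are given as a unit quaternion [x, y, z, w].
In Python, from workcell import sensors, imaging, order, spotter gives the robot as it stands. The module is installed in compiled form; this text tells all that it offers.
- The arm moves only by the shell command python3 -m inch 'ROWS' [FORCE]. ROWS is JSON, a list that holds one entry, the list of rows, each a list of 7 numbers: the shift along the tool's x, y, z in m, then the turn, a rotation vector about the tool's x, y, z in rad, then the closure, from -1 (fully open) to 1 (shut). In form: [[[x, y, z, ax, ay, az, hand], ...]]. A call has 1 to 10 rows; each row is the pose to reach, as a shift and turn from the pose commanded when the call began, along the tool's axes at that moment; what a row does not reach only later rows make up. A row lasts 1/10 s, in which the tool goes at most 50 mm and 8.59 degrees, less where a joint would pass 70% of its speed; a pose out of reach is approached as far as the arm can. A call with a gripper value outside its range is refused whole. The fingers move at their own pace and stop on an object; FORCE is the grip in N (left out, the last holds). Time passes only in rows, so rows that repeat a pose let the fingers close. It gives the time, the measured TCP pose, the force, the opening and the grip force at its end, in the units of the state.
- sensors.get_obs(): the state, without advancing time (a new reading comes with each control period).
- imaging.camera(name): name is "side" or "top" or "wrist"; returns the picture (400x640x3 uint8, blue, green, red); there is no depth.
- imaging.calibration(name): a dict with "mtx" (3x3 intrinsics, pixels), "R" (3x3) and "t" (3): a world point X has camera coordinates R X + t; the wrist camera has in their place "tool_from_camera" (4x4, takes a point from camera to tool coordinates, whose origin is the TCP and whose axes are the flange's). Camera axes: x right, y down, z forward; pixel columns grow to the right and rows downward; lengths in m; the calibration is good to about 2 mm. A picture is of the moment at which its call begins: read the wrist's pose just before it. calibration takes no time and is no camera call.
- order.hand_in(): hands the job in; it is judged then, once.
Trained networks look in the newest picture that a camera, given by its name, has taken for a name from the list of things; names that differ only in an ending like _2 or _b are one class to them, and where a whole thing is asked for, a point or a joint stands for the part that bears it (a point fixed in the world has none). Each returns a list of dicts, best first, with "conf" (0 to 1); they miss things now and then, are a little off and sometimes report something else, mostly with a low value. They report only what shows in the picture. A call takes as long as a camera call.
- spotter.look_for(label, camera): "pixel" ([column, row] in pixels, amid what is visible of it).
The state is a dict: "clock": time; "joint_pos": joint angles; "joint_velocities": joint speeds; "tau": joint torques, N m; "position": TCP position; "ee_rot": TCP orientation; "ft_force": force on the tool from outside, world axes, zero at the start; "torque": the same for the moment, N m; "grip_width": opening from 0.0 (shut) to 1.0 (fully open); "grasp_force": force on a finger pad.
Only numpy, scipy, OpenCV 4.12 (cv2) and the standard library are available. Lean on these libraries where they do the work, as an engineer would, in place of code of your own. Each camera call takes 0.05 s, during which the arm holds its last target. There are 200 camera calls.

## Working session

There is one attempt and no reset: what is moved stays moved. The work goes in short steps, Python scripts to look and compute and a shell command to move; the robot and the scene stay as the last step left them, time stands still between calls to the robot, and variables do not carry over. Pictures are saved under pics/ and viewed, at most 10 in all, crops included, and the job is handed in when it is done.

```bash
mkdir -p pics
cat > h.py <<'E'
import numpy as np, cv2
from scipy.spatial.transform import Rotation as Ro
from workcell import sensors, imaging, order, spotter
def ray(cam,px,obs=None):
    c=imaging.calibration(cam); d=np.linalg.inv(c["mtx"])@np.array([px[0],px[1],1.])
    if cam=="wrist":
        T=np.array(c["tool_from_camera"]); R=Ro.from_quat(obs["ee_rot"]).as_matrix()
        return np.array(obs["position"])+R@T[:3,3], R@T[:3,:3]@d
    R=np.array(c["R"]);t=np.array(c["t"]); return -R.T@t, R.T@d
def onz(cam,px,z,obs=None):
    o,d=ray(cam,px,obs); return o+d*(z-o[2])/d[2]
def proj(cam,X,obs=None):
    c=imaging.calibration(cam)
    if cam=="wrist":
        T=np.array(c["tool_from_camera"]); R=Ro.from_quat(obs["ee_rot"]).as_matrix()
        x=T[:3,:3].T@(R.T@(np.array(X)-obs["position"])-T[:3,3])
    else: x=np.array(c["R"])@X+np.array(c["t"])
    p=np.array(c["mtx"])@x; return p[:2]/p[2]
E
python3 - <<'E'
from h import *
np.set_printoptions(precision=4,suppress=True)
o=sensors.get_obs(); print(o)
H=dict(lens=.016,lens_small=.014,elec_tape=.019,cup_top=.058,valve_grip=.074,rig=.012,valve=.07)
for cam in("top","side"):
    im=imaging.camera(cam); cv2.imwrite(f"pics/{cam}0.png",im)
    for n in H:
        for r in spotter.look_for(n,cam)[:2]: print(cam,n,np.round(r["pixel"],1),round(r["conf"],2),onz(cam,r["pixel"],H[n]))
im=imaging.camera("wrist");cv2.imwrite("pics/wrist0.png",im)
E
```

```text
{'clock': 0.0, 'joint_pos': array([-1.1656,  0.3328, -0.0647,  1.4609,  0.0216,  1.3499, -0.0885]), 'joint_velocities': array([-0.0004, -0.0007, -0.0005, -0.0003,  0.0009, -0.0001, -0.001 ]), 'tau': array([ -0.0002, -62.5459,   0.0489, -39.161 ,   0.0162,   0.01  ,
        -0.    ]), 'position': array([0.2591, 0.5684, 0.2475]), 'ee_rot': array([ 0.2123,  0.9772, -0.0007, -0.0001]), 'ft_force': array([-0.5693,  0.4678, -0.0307]), 'torque': array([ 0.0183, -0.0546, -0.0318]), 'grasp_force': 0.0, 'grip_width': 0.9961056527303069}
top lens [358.  220.1] 0.77 [ 0.464  -0.0688  0.016 ]
top lens [359.1 172. ] 0.45 [ 0.584  -0.0733  0.016 ]
top lens_small [448.6 198.9] 0.55 [ 0.5155 -0.2946  0.014 ]
top elec_tape [363.7 172.2] 0.61 [ 0.583  -0.0844  0.019 ]
top cup_top [282.9 186.7] 0.5 [0.5429 0.1127 0.058 ]
top valve_grip [210.7 206.4] 0.51 [0.4957 0.2789 0.074 ]
top rig [247.2 187.8] 0.72 [0.5464 0.2069 0.012 ]
top valve [210.5 205.2] 0.59 [0.4988 0.2806 0.07  ]
side lens [309.6 241.7] 0.59 [ 0.4569 -0.0702  0.016 ]
side lens [333.4 160. ] 0.3 [0.5433 0.2107 0.016 ]
side lens_small [347.1 332.1] 0.81 [ 0.508  -0.3076  0.014 ]
side elec_tape [376.6 238.1] 0.56 [ 0.6053 -0.0819  0.019 ]
side cup_top [340.2 172. ] 0.47 [0.5487 0.1096 0.058 ]
side valve_grip [314.1 126. ] 0.7 [0.5019 0.2892 0.074 ]
side rig [331.3 162.8] 0.91 [0.537  0.2048 0.012 ]
side valve [314.1 127.1] 0.61 [0.5018 0.2899 0.07  ]
side valve [347.3 330. ] 0.16 [ 0.504  -0.3388  0.07  ]
```

View pics/top0.png

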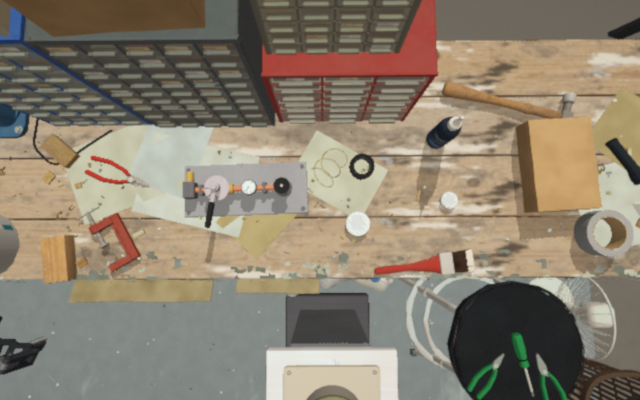

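View pics/side0.png

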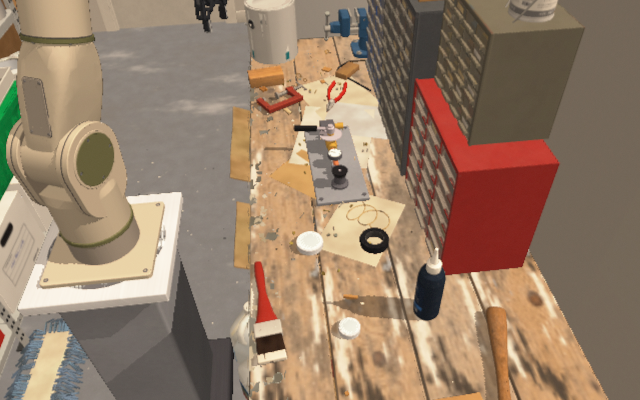

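Top view: larger lens at about (358,225), small lens (449,200), tape (362,166), cup (283,185), lever sleeve (210,212). This agrees with the side view: lens (309,242), tape (375,240), small lens (348,327). The networks' estimates agree too. I'll move above the lens.

```bash
python3 -m inch '[[[-0.258,-0.179,0,0,0,1.14,-1],[-0.258,-0.179,0,0,0,1.14,-1],[-0.258,-0.179,0,0,0,1.14,-1],[-0.258,-0.179,0,0,0,1.14,-1],[-0.258,-0.179,0,0,0,1.14,-1],[-0.258,-0.179,0,0,0,1.14,-1],[-0.448,-0.499,0.03,0,0,1.14,-1],[-0.448,-0.499,0.03,0,0,1.14,-1],[-0.448,-0.499,0.03,0,0,1.14,-1],[-0.448,-0.499,0.03,0,0,1.14,-1]]]' 35
python3 -m inch '[[[-0.20,0.02,0,0,0,0,-1],[-0.20,0.02,0,0,0,0,-1],[-0.20,0.02,0,0,0,0,-1],[-0.20,0.02,0,0,0,0,-1]]]'
```

```text
clock: 1.85
position: [0.437, 0.111, 0.2329]
ee_rot: [0.706, 0.708, 0.0, -0.0]
ft_force: [2.0, 0.1, -0.1]
grip_width: 1.0
grasp_force: 0.0
clock: 2.25
position: [0.4574, -0.088, 0.2331]
ee_rot: [0.706, 0.708, 0.001, 0.0]
ft_force: [0.2, 0.2, 0.4]
grip_width: 1.0
grasp_force: 0.0
```

Run:
```python
from h import *
np.set_printoptions(precision=4,suppress=True)
o=sensors.get_obs(); im=imaging.camera("wrist"); cv2.imwrite("pics/wrist1.png",im)
print(o["position"],imaging.calibration("wrist"))
for n,z in (("lens",.016),("elec_tape",.019)):
    for r in spotter.look_for(n,"wrist")[:2]: print(n,np.round(r["pixel"],1),round(r["conf"],2),onz("wrist",r["pixel"],z,o))
```

```text
[ 0.4574 -0.088   0.2331] {'mtx': array([[350.8713,   0.    , 320.6436],
       [  0.    , 350.8713, 201.9195],
       [  0.    ,   0.    ,   1.    ]]), 'tool_from_camera': array([[ 0.0001, -0.9446, -0.3284,  0.0839],
       [ 1.    ,  0.    ,  0.0001,  0.0004],
       [-0.0001, -0.3284,  0.9446, -0.1245],
       [ 0.    ,  0.    ,  0.    ,  1.    ]])}
lens [323.5 147. ] 0.72 [ 0.4608 -0.066   0.016 ]
lens [363.7 333.8] 0.53 [ 0.5098 -0.2882  0.016 ]
elec_tape [475.9 161.2] 0.6 [ 0.6107 -0.079   0.019 ]
```

View pics/wrist1.png

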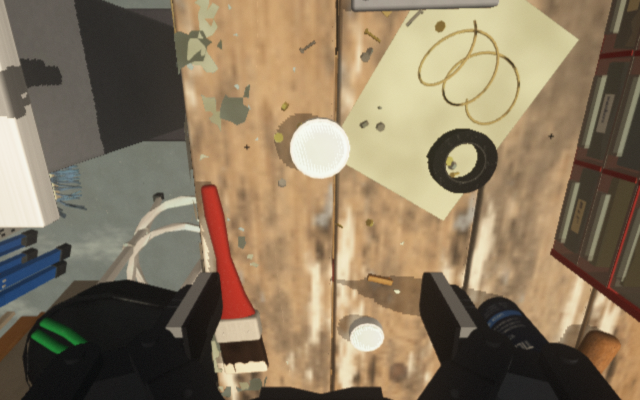

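Wrist view: the larger lens is at about (320,149), radius about 30 px, and the tape at (462,160). The small lens is at (366,336). The brush handle ends at (209,187). I'll refine the lens centre with an ellipse fit.

```bash
cat >> h.py <<'E'
def blob(im,near,thr=150,lo=False,rmax=80):
    hsv=cv2.cvtColor(im,cv2.COLOR_BGR2HSV)
    m=((hsv[...,2]<thr) if lo else ((hsv[...,2]>thr)&(hsv[...,1]<45))).astype(np.uint8)*255
    c=np.zeros_like(m); cv2.circle(c,tuple(int(v) for v in near),rmax,255,-1); m&=c
    cs=cv2.findContours(cv2.morphologyEx(m,cv2.MORPH_OPEN,np.ones((3,3))),cv2.RETR_EXTERNAL,cv2.CHAIN_APPROX_NONE)[0]
    return cv2.fitEllipse(cv2.convexHull(max(cs,key=cv2.contourArea)))
E
python3 - <<'E'
from h import *
o=sensors.get_obs(); im=cv2.imread("pics/wrist1.png")
e=blob(im,(320,149),170,rmax=40); print(e, onz("wrist",e[0],.010,o), onz("wrist",e[0],.016,o), onz("wrist",(209,187),.01,o))
for X in ([.46,-.066,.016],[.49,-.066,.016],[.43,-.066,.016]): print(proj("wrist",X,o))
E
```

```text
((319.5861511230469, 147.86550903320312), (59.29069519042969, 59.763885498046875), 152.9266357421875) [ 0.45703139 -0.06921072  0.01      ] [ 0.45704782 -0.06810794  0.016     ] [ 0.3426052  -0.10949273  0.01      ]
[322.60129255 145.70778184]
[353.32781477 145.61330495]
[291.87574169 145.80225573]
```

```bash
python3 -m inch '[[[0.02,0,0.05,0,0,0,-1],[0.02,0,0.10,0,0,0,-1],[0.02,0,0.15,0,0,0,-1],[0.02,0,0.15,0,0,0,-1],[0.02,0,0.15,0,0,0,-1]]]'
python3 - <<'E'
from h import *
o=sensors.get_obs(); im=imaging.camera("wrist"); cv2.imwrite("pics/wrist2.png",im)
p=proj("wrist",[.457,-.068,.016],o);print(o["position"],p)
e=blob(im,p,170,rmax=100); print(e, onz("wrist",e[0],.012,o), onz("wrist",e[0],.016,o))
E
```

```text
clock: 2.9
position: [0.4573, -0.0655, 0.0831]
ee_rot: [0.706, 0.708, -0.001, -0.001]
ft_force: [0.6, 0.9, 1.6]
grip_width: 1.001
grasp_force: 0.0
[ 0.45729522 -0.06548442  0.08309405] [319.68393601 233.11591654]
((319.7900695800781, 229.99905395507812), (89.22975158691406, 97.47933197021484), 89.0488510131836) [ 0.457046   -0.06773595  0.012     ] [ 0.45705714 -0.06597391  0.016     ]
```

View pics/wrist2.png

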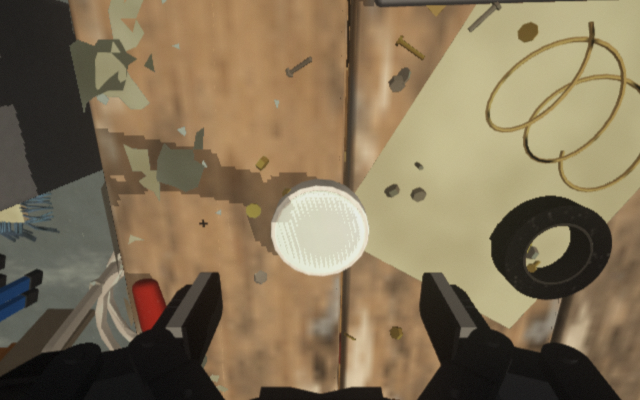

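The lens is centred between the fingers at (320,230) and nothing is under the fingertips. From the picture the open tips stand about 4 mm ahead of the TCP. At 60 mm opening they should stand about 12 mm ahead, so I'll go to TCP z ≈ 0.015.

```bash
python3 -m inch '[[[-0.001,0,0.04,0,0,0,-1],[-0.001,0,0.068,0,0,0,-1],[-0.001,0,0.068,0,0,0,-1],[-0.001,0,0.068,0,0,0,0.1],[-0.001,0,0.068,0,0,0,0.1],[-0.001,0,0.068,0,0,0,0.1],[-0.001,0,0.068,0,0,0,0.1],[-0.001,0,0.068,0,0,0,0.1]]]' 22
```

```text
clock: 3.75
position: [0.4594, -0.0668, 0.0173]
ee_rot: [0.706, 0.708, 0.002, 0.001]
ft_force: [-1.6, 1.3, 9.9]
grip_width: 0.695
grasp_force: 21.3
```

```bash
python3 -m inch '[[[0,0,-0.01,0,0,0,0.1],[0,0,-0.03,0,0,0,0.1],[0,0,-0.06,0,0,0,0.1],[0,0,-0.10,0,0,0,0.1],[0,0,-0.14,0,0,0,0.1],[0,0,-0.16,0,0,0,0.1],[0,0,-0.16,0,0,0,0.1]]]'
python3 - <<'E'
from h import *
np.set_printoptions(precision=4,suppress=True)
o=sensors.get_obs();print(o["position"],o["ft_force"],o["grip_width"],o["grasp_force"])
im=imaging.camera("wrist"); cv2.imwrite("pics/wrist3.png",im)
for cam in("top","side"):
    im2=imaging.camera(cam);cv2.imwrite(f"pics/{cam}3.png",im2)
a=cv2.resize(cv2.imread("pics/top3.png")[130:250,160:320],(640,480),interpolation=cv2.INTER_CUBIC)
cv2.imwrite("pics/topcrop.png",a)
E
```

```text
clock: 4.45
position: [0.4594, -0.0673, 0.1791]
ee_rot: [0.706, 0.708, 0.003, 0.002]
ft_force: [0.4, -0.9, -0.8]
grip_width: 0.689
grasp_force: 24.6
[ 0.4594 -0.0673  0.1791] [ 0.4152 -0.9015 -0.7932] 0.6892882983023005 24.62814509868622
```

View pics/wrist3.png

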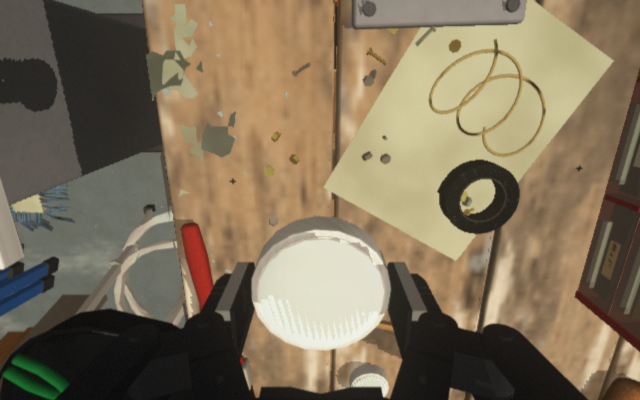

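View pics/topcrop.png

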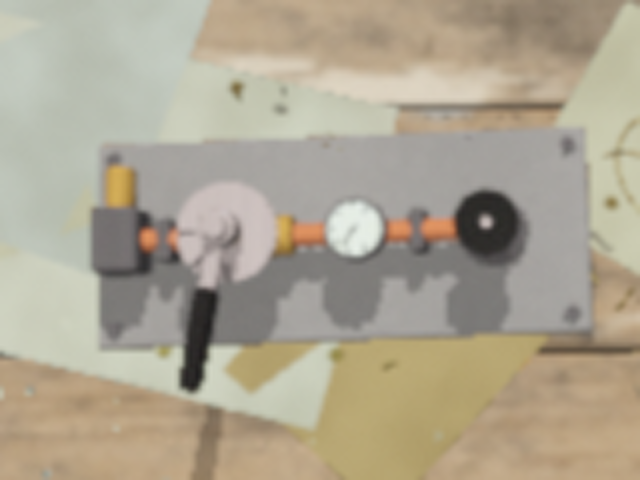

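The wrist view shows the lens held level between the fingers, centred at about (320,290). The top crop (4x, origin (160,130)) has these features:
- cup at (487,222)
- gauge at (355,229)
- valve axis near (225,230)
- sleeve running from (207,290) to (190,390)

Next I'll compute the fixture pose.

Run:
```python
from h import *
np.set_printoptions(precision=4,suppress=True)
f=lambda u,v:(160+u/4,130+v/4)
P=[onz("top",f(*q),.012)[:2] for q in((100,145),(100,348),(590,330),(583,128))]
print("corners",P,"ctr",np.mean(P,0)); d=(P[0]+P[1]-P[2]-P[3]); print("yaw of rig y vs +Y deg",np.degrees(np.arctan2(-d[0],d[1])))
im=cv2.imread("pics/top3.png"); e=blob(im,(282,185),70,True,rmax=9); print("cup",e,onz("top",e[0],.058), onz("top",f(487,222),.058))
print("lever",onz("top",f(207,290),.082),onz("top",f(190,390),.082))
print("ctr-based cup",np.mean(P,0))
```

```text
corners [array([0.602 , 0.3646]), array([0.4741, 0.3609]), array([0.4837, 0.056 ]), array([0.611 , 0.0601])] ctr [0.5427 0.2104]
yaw of rig y vs +Y deg 1.7389965033824628
cup ((281.1114196777344, 185.47674560546875), (14.446598052978516, 15.603301048278809), 176.2621612548828) [0.5458 0.1169 0.058 ] [0.5457 0.1154 0.058 ]
lever [0.5041 0.2743 0.082 ] [0.4466 0.2827 0.082 ]
ctr-based cup [0.5427 0.2104]
```

```bash
python3 -m inch '[[[0.03,0.025,-0.01,0,0,0,0.1],[0.065,0.055,-0.01,0,0,0,0.1],[0.09,0.08,-0.01,0,0,0,0.1],[0.097,0.086,-0.01,0,0,0,0.1],[0.097,0.086,-0.01,0,0,0,0.1]]]'
python3 - <<'E'
from h import *
np.set_printoptions(precision=4,suppress=True)
o=sensors.get_obs();im=imaging.camera("wrist"); cv2.imwrite("pics/wrist4.png",im)
print(o["position"],o["grip_width"],proj("wrist",[.5456,.1155,.058],o))
for n in("cup_top","lens"):
  for r in spotter.look_for(n,"wrist")[:2]: print(n,r,onz("wrist",r["pixel"],.058,o))
E
```

```text
clock: 5.1
position: [0.543, 0.0311, 0.1832]
ee_rot: [0.705, 0.709, -0.002, -0.0]
ft_force: [0.2, -0.2, -0.0]
grip_width: 0.687
grasp_force: 24.6
[0.543  0.0311 0.1832] 0.6870376200143639 [325.0204  78.7461]
cup_top {'pixel': [327.3, 76.6], 'conf': 0.81} [0.5471 0.1169 0.058 ]
lens {'pixel': [324.7, 286.7], 'conf': 0.86} [ 0.5468 -0.046   0.058 ]
```

View pics/wrist4.png

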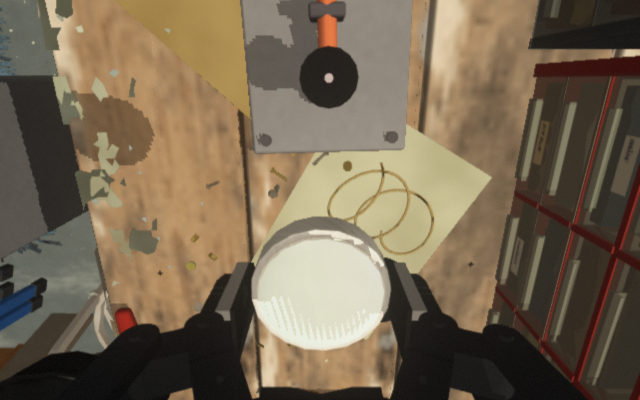

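Wrist view: the cup top, with its bright hole, is centred at (329,77), giving a world position of about (0.547, 0.1165). The lens sits centred and level in the jaws.

```bash
python3 -m inch '[[[0.04,0.002,0.01,0,0,0,0.1],[0.075,0.003,0.03,0,0,0,0.1],[0.0855,0.003,0.06,0,0,0,0.1],[0.0855,0.003,0.08,0,0,0,0.1],[0.0855,0.003,0.09,0,0,0,0.1],[0.0855,0.003,0.09,0,0,0,0.1],[0.0855,0.003,0.09,0,0,0,0.1]]]'
python3 - <<'E'
from h import *
np.set_printoptions(precision=4,suppress=True)
o=sensors.get_obs();print(o["position"],o["ft_force"],Ro.from_quat(o["ee_rot"]).as_matrix())
im=imaging.camera("side"); cv2.imwrite("pics/side5.png",im)
p=proj("side",[.547,.1165,.06]);print(p); c,r=int(p[0]),int(p[1])
cv2.imwrite("pics/side5c.png",cv2.resize(im[r-45:r+45,c-60:c+60],(720,540),interpolation=cv2.INTER_CUBIC))
E
```

```text
clock: 5.95
position: [0.5464, 0.1149, 0.0958]
ee_rot: [0.707, 0.708, 0.001, 0.0]
ft_force: [0.2, 0.3, -0.5]
grip_width: 0.693
grasp_force: 24.6
[0.5464 0.1149 0.0958] [ 0.1562  0.3274 -0.4707] [[-0.0014  1.      0.0011]
 [ 1.      0.0014  0.0004]
 [ 0.0004  0.0011 -1.    ]]
[339.13   169.6225]
```

View pics/side5c.png

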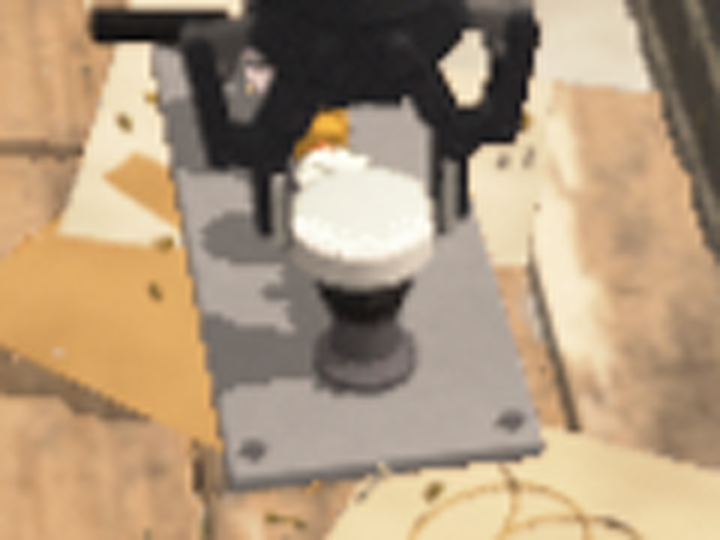

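The side crop shows the lens level just above the cup and aligned with it: lens at column 363, cup at about 366. I'll lower it gently onto the spring.

```bash
python3 -m inch '[[[0.001,0.001,0.01,0,0,0,0.1],[0.001,0.001,0.017,0,0,0,0.1],[0.001,0.001,0.019,0,0,0,0.1],[0.001,0.001,0.021,0,0,0,0.1],[0.001,0.001,0.0225,0,0,0,0.1],[0.001,0.001,0.0225,0,0,0,0.1],[0.001,0.001,0.0225,0,0,0,0.1]]]'
```

```text
clock: 6.7
position: [0.547, 0.1168, 0.0724]
ee_rot: [0.706, 0.708, 0.0, -0.0]
ft_force: [-0.4, -0.8, 0.7]
grip_width: 0.692
grasp_force: 24.8
```

```bash
python3 -m inch '[[[0,0,0,0,0,0,-0.42],[0,0,0,0,0,0,-0.5],[0,0,0,0,0,0,-0.7],[0,0,0,0,0,0,-1],[0,0,0,0,0,0,-1],[0,0,0,0,0,0,-1],[0,0,0,0,0,0,-1]]]'
python3 - <<'E'
from h import *
im=imaging.camera("side");p=proj("side",[.547,.1165,.06]); c,r=int(p[0]),int(p[1])
cv2.imwrite("pics/side6c.png",cv2.resize(im[r-45:r+45,c-60:c+60],(720,540),interpolation=cv2.INTER_CUBIC))
E
```

```text
clock: 7.4
position: [0.547, 0.1168, 0.0723]
ee_rot: [0.706, 0.708, 0.0, -0.0]
ft_force: [-0.5, -0.3, 0.1]
grip_width: 0.998
grasp_force: 0.0
```

View pics/side6c.png

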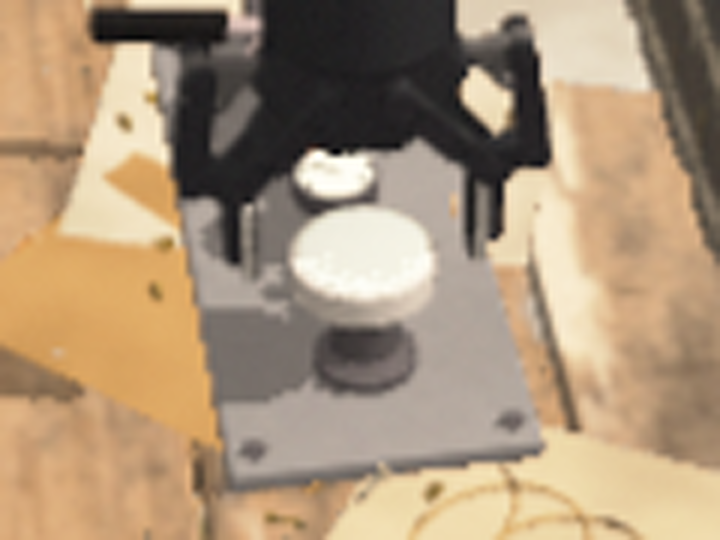

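The lens sits flat and centred on the cup and the fingers are clear. I'll retreat upwards and turn toward the lever. It lies at about 8° from world −x, so the tool needs about −1.43 rad about its z axis.

```bash
python3 -m inch '[[[0,0,-0.03,0,0,0,-1],[0,0,-0.07,0,0,0,-1],[0,0,-0.12,0,0,0,-1],[0.04,-0.02,-0.12,0,0,-0.15,-1],[0.08,-0.04,-0.12,0,0,-0.3,-1],[0.12,-0.06,-0.12,0,0,-0.45,-1],[0.162,-0.072,-0.12,0,0,-0.6,-1],[0.162,-0.072,-0.12,0,0,-0.75,-1],[0.162,-0.072,-0.12,0,0,-0.9,-1],[0.162,-0.072,-0.12,0,0,-1.05,-1]]]'
python3 -m inch '[[[0,0,0,0,0,-0.15,-1],[0,0,0,0,0,-0.3,-1],[0,0,0,0,0,-0.38,-1],[0,0,0,0,0,-0.38,-1],[0,0,0,0,0,-0.38,-1]]]'
python3 - <<'E'
from h import *
np.set_printoptions(precision=4,suppress=True)
o=sensors.get_obs();im=imaging.camera("wrist"); cv2.imwrite("pics/wrist7.png",im)
print(o["position"],o["joint_pos"],Ro.from_quat(o["ee_rot"]).as_matrix()[:2,:2])
for n in("valve_grip","cup_top","lens"):
  for r in spotter.look_for(n,"wrist")[:2]: print(n,r,onz("wrist",r["pixel"],.078,o))
E
```

```text
clock: 8.45
position: [0.4743, 0.2788, 0.1922]
ee_rot: [0.253, 0.968, -0.0, 0.0]
ft_force: [0.0, -0.6, 0.7]
grip_width: 0.999
grasp_force: 0.0
clock: 8.95
position: [0.4745, 0.2785, 0.1923]
ee_rot: [0.07, 0.998, 0.0, -0.0]
ft_force: [0.6, -0.3, 0.4]
grip_width: 0.998
grasp_force: 0.0
[0.4745 0.2785 0.1923] [-0.8425  0.2048  0.26    1.75   -0.0563  1.1941  0.8633] [[-0.9901  0.1401]
 [ 0.1401  0.9901]]
valve_grip {'pixel': [328.3, 229.5], 'conf': 0.98} [0.4954 0.2804 0.078 ]
```

View pics/wrist7.png

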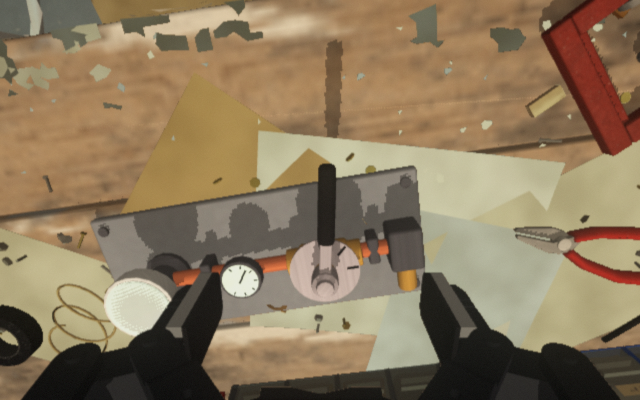

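The wrist view shows the black sleeve running from (328,165) to (326,244), with the valve axis near (324,285). The lens is on the cup at (140,300). From here on I'll use numeric checks only.

Run:
```python
from h import *
np.set_printoptions(precision=4,suppress=True)
o=sensors.get_obs()
a,b=[onz("wrist",p,.082,o) for p in((328,165),(326,244))]
print(a,b,(a+b)/2,np.degrees(np.arctan2(a[1]-b[1],b[0]-a[0])))
print("axis",onz("wrist",(324,285),.085,o))
im=cv2.imread("pics/wrist7.png"); e=blob(im,(140,300),170,rmax=45); print("lens",e,onz("wrist",e[0],.074,o), proj("wrist",[.547,.1165,.074],o))
m=(cv2.cvtColor(im,cv2.COLOR_BGR2GRAY)[165:244,300:350]<45); print([ (300+np.where(r)[0].mean().round(1), r.sum()) for r in m[::13]])
```

```text
[0.446  0.2867 0.082 ] [0.5049 0.2774 0.082 ] [0.4754 0.2821 0.082 ] 8.986883871170143
axis [0.5375 0.2714 0.085 ]
lens ((136.123779296875, 304.82586669921875), (56.798118591308594, 65.3910903930664), 90.01155853271484) [0.5417 0.1163 0.074 ] [138.4047 310.2479]
[(np.float64(326.0), np.int64(11)), (np.float64(327.0), np.int64(17)), (np.float64(326.0), np.int64(17)), (np.float64(326.0), np.int64(17)), (np.float64(326.0), np.int64(17)), (np.float64(325.5), np.int64(16)), (np.float64(325.5), np.int64(14))]
```

```bash
python3 -m inch '[[[0,0.002,0.04,0,0,0.0,-1],[0,0.002,0.08,0,0,0,-1],[0,0.002,0.118,0,0,0,-1],[0,0.002,0.118,0,0,0,-1],[0,0.002,0.118,0,0,0,0],[0,0.002,0.118,0,0,0,0.5],[0,0.002,0.118,0,0,0,1],[0,0.002,0.118,0,0,0,1],[0,0.002,0.118,0,0,0,1],[0,0.002,0.118,0,0,0,1]]]' 30
```

```text
clock: 10.15
position: [0.4751, 0.2811, 0.0752]
ee_rot: [0.069, 0.998, 0.001, 0.0]
ft_force: [-1.5, -0.0, 6.4]
grip_width: 0.147
grasp_force: 33.1
```

```bash
python3 -m inch '[[[-0.0003,0.0068,0,0,0,0.1,1],[-0.0014,0.0135,0,0,0,0.2,1],[-0.003,0.0201,0,0,0,0.3,1],[-0.0054,0.0265,0,0,0,0.4,1],[-0.0083,0.0326,0,0,0,0.5,1],[-0.0119,0.0384,0,0,0,0.6,1],[-0.0119,0.0384,0,0,0,0.6,1],[-0.0119,0.0384,0,0,0,0.6,1],[-0.0119,0.0384,0,0,0,0.6,1]]]'
python3 - <<'E'
from h import *
o=sensors.get_obs();R=Ro.from_quat(o["ee_rot"]).as_matrix();d=o["position"][:2]-np.array([.541,.270])
print(o["position"],"tool x angle from -x",np.degrees(np.arctan2(R[1,0],-R[0,0])),"pos angle",np.degrees(np.arctan2(d[1],-d[0])),np.hypot(*d))
E
```

```text
clock: 11.05
position: [0.4923, 0.3181, 0.0753]
ee_rot: [0.36, 0.933, 0.001, 0.0]
ft_force: [0.7, 3.1, 5.6]
grip_width: 0.145
grasp_force: 33.0
[0.49233697 0.31808083 0.07527055] tool x angle from -x 42.2554082932986 pos angle 44.65520034962058 0.06840947418230721
```

```bash
python3 -m inch '[[[0,0,0,0,0,0,0.6],[0,0,0,0,0,0,0.3],[0,0,0,0,0,0,-0.3],[0,0,0,0,0,0,-1],[0,0,0,0,0,0,-1],[0,0,-0.03,0,0,0,-1],[0,0,-0.07,0,0,0,-1],[0,0,-0.12,0,0,0,-1],[0,0,-0.12,0,0,0,-1],[0,0,-0.12,0,0,0,-1]]]'
python3 - <<'E'
from h import *
np.set_printoptions(precision=4,suppress=True)
o=sensors.get_obs();im=imaging.camera("wrist"); cv2.imwrite("pics/wrist9.png",im)
X=[.492,.3175,.082];p=proj("wrist",X,o)
print(p,[(r["pixel"],r["conf"]) for r in spotter.look_for("valve_grip","wrist")])
m=(cv2.cvtColor(im,cv2.COLOR_BGR2GRAY)<45).astype(np.uint8)
n,l,s,_=cv2.connectedComponentsWithStats(m); k=l[int(p[1]),int(p[0])]; print(k,s[k])
q=np.argwhere(l==k)[:,::-1].astype(np.float32); v=cv2.fitLine(q,cv2.DIST_L2,0,.01,.01).ravel()
a,b=[onz("wrist",v[2:]+t*v[:2],.082,o) for t in(-30,30)]
d=(a-b)*np.sign(b[0]-a[0]); print("lever angle from -x deg",np.degrees(np.arctan2(d[1],-d[0])),a,b)
t=imaging.camera("top");cv2.imwrite("pics/top9.png",t)
e=blob(t,proj("top",[.547,.1165,.073]),170,rmax=14);print("lens top",e,onz("top",e[0],.073))
e=blob(t,(449,200),170,rmax=14);print("small",onz("top",e[0],.014))
E
```

```text
clock: 12.05
position: [0.4923, 0.3173, 0.1955]
ee_rot: [0.361, 0.933, 0.001, 0.001]
ft_force: [0.3, -0.3, -0.4]
grip_width: 0.998
grasp_force: 0.0
[320.6873 202.8723] [([321.4, 228.5], 0.87)]
169 [ 313  162   17   80 1328]
lever angle from -x deg 42.291522558099324 [0.5088 0.3025 0.082 ] [0.475  0.3332 0.082 ]
lens top ((280.3116760253906, 183.5543975830078), (26.656208038330078, 27.66938591003418), 131.94915771484375) [0.5484 0.1172 0.073 ]
small [ 0.5087 -0.3     0.014 ]
```

The lever is at about 44° (0.77 rad) and the lens is within about 2 mm of the cup centre. The gripper is clear of everything, so I'm handing in.

```bash
python3 -c "
from workcell import order; print(order.hand_in())"
```

```text
the job is handed in; nothing more can be done
None
```

I handed the job in at about 12 s on the robot's clock: the larger lens is released on the cup, convex side up and about 2 mm from centre by camera, and the valve reads about 0.77 rad; the hand-in gave no verdict, and I didn't re-measure the tape roll's position at the end.

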